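# Padding bench: put the padding weights on their piles

## Task

Put the four steel padding weights from the plywood weight rack onto the freshly glued piles of pads in the grey padding rack, each on the pile that has its own outline, lying flat and square with the pile's edges; the two-holed weight goes right down over the two pins of the drilled pile. Set each one down gently rather than dropping it, let go, and leave the glue jug and the brush where they are.

Things in the scene. Friction and masses are not known exactly. Their poses are not given: they have to be found in the camera images.
- weight_memo: loose square steel plate, 90 (its x) x 90 (its y) x 10 mm, 0.67 kg. Origin: centre of its underside. Black grip bar over its middle, along x: 56 long, 18 wide, 30 to 48 mm above the underside. Lies in a bay 114 x 125 mm of the plywood rack (floor at z 12, edges to z 22 mm), x roughly away from the robot; either rack may be the nearer.
- weight_long: loose long narrow steel plate, 105 (its x) x 74 (its y) x 10 mm, 0.64 kg. Origin: centre of its underside. Black grip bar over its middle, along x: 56 long, 18 wide, 30 to 48 mm above the underside. Lies in the plywood rack, as weight_memo.
- weight_slip: loose smallest, oblong steel plate, 74 (its x) x 52 (its y) x 10 mm, 0.33 kg. Origin: centre of its underside. Black grip bar over its middle, along x: 56 long, 18 wide, 30 to 48 mm above the underside. Lies in the plywood rack, as weight_memo.
- weight_drilled: loose wide shallow, two-holed steel plate, 64 (its x) x 94 (its y) x 10 mm, 0.5 kg. Origin: centre of its underside. Black grip bar over its middle, along x: 56 long, 18 wide, 30 to 48 mm above the underside. Holes of 11 mm at x -20, y +-35 mm. Rack as for weight_memo.
- pile_memo: fixed pile of pads, grey-brown board top, square: 90 (its x) x 90 (its y) x 40 mm tall. Origin: middle of the bottom edge of its glued face, which looks to -x (to the robot); top centre at x +45, y 0, z +40 mm. The piles stand 120 mm apart on the grey rack (base 12 mm thick, end cheeks to z 45 mm).
- pile_long: fixed pile of pads, grey-brown board top, long narrow: 105 (its x) x 74 (its y) x 30 mm tall. Origin: middle of the bottom edge of its glued face, which looks to -x (to the robot); top centre at x +52.5, y 0, z +30 mm.
- pile_slip: fixed pile of pads, grey-brown board top, smallest, oblong: 74 (its x) x 52 (its y) x 46 mm tall. Origin: middle of the bottom edge of its glued face, which looks to -x (to the robot); top centre at x +37, y 0, z +46 mm.
- pile_drilled: fixed pile of pads, grey-brown board top, wide shallow, two-pinned: 64 (its x) x 94 (its y) x 34 mm tall. Origin: middle of the bottom edge of its glued face, which looks to -x (to the robot); top centre at x +32, y 0, z +34 mm. Two steel pins, 6 mm thick, at x +12, y +-35 mm stand 15 mm out of the top, ends tapered.
- glue_jug: bystander: closed white bottle of padding glue, 90 mm diameter, 170 mm tall, standing on the table beside the racks. Origin: centre of its underside.
- brush: bystander: glue brush lying on the table beside the racks, about 200 mm long along its x. Origin: underside, near its middle.
Not all that is in view belongs to the job. What is shaped like the weight_long but blue, orange or red is not meant.

How it is judged (in metres and radians):
At the end, for the whole second after the job is handed in: Each weight lies at rest, flat (0.05 rad), on the pile of its own outline: centre within 10 mm of the pile top's centre in the pile's x and y, underside within 3 mm of the top (drilled one down over both pins), edges parallel within 0.14 rad (the square one may be a quarter turn round) (x of weight_memo in the frame of pile_memo between 0.035 and 0.055 m and y of weight_memo in the frame of pile_memo between -0.01 and 0.01 m and z of weight_memo in the frame of pile_memo between 0.037 and 0.043 m and (angle between the x axis of weight_memo and the x axis of pile_memo, either way round below 0.14 rad or angle between the x axis of weight_memo and the y axis of pile_memo, either way round below 0.14 rad) and angle between each of weight_memo, weight_long, weight_slip, weight_drilled's own z axis and vertical below 0.05 rad and linear speed of each of weight_memo, weight_long, weight_slip, weight_drilled below 0.02 m/s and angular speed of each of weight_memo, weight_long, weight_slip, weight_drilled below 0.1 rad/s and x of weight_long in the frame of pile_long between 0.0425 and 0.0625 m and y of weight_long in the frame of pile_long between -0.01 and 0.01 m and z of weight_long in the frame of pile_long between 0.027 and 0.033 m and angle between the x axis of weight_long and the x axis of pile_long, either way round below 0.14 rad and x of weight_slip in the frame of pile_slip between 0.027 and 0.047 m and y of weight_slip in the frame of pile_slip between -0.01 and 0.01 m and z of weight_slip in the frame of pile_slip between 0.043 and 0.049 m and angle between the x axis of weight_slip and the x axis of pile_slip, either way round below 0.14 rad and x of weight_drilled in the frame of pile_drilled between 0.022 and 0.042 m and y of weight_drilled in the frame of pile_drilled between -0.01 and 0.01 m and z of weight_drilled in the frame of pile_drilled between 0.031 and 0.037 m and angle between the x axis of weight_drilled and the x axis of pile_drilled, either way round below 0.14 rad); the robot touches nothing.
It fails at once if a weight was dropped or slammed on a pile (contact force over 80 N) (contact force between any of weight_memo, weight_long, weight_slip, weight_drilled and pile_memo above 80 N or contact force between any of weight_memo, weight_long, weight_slip, weight_drilled and pile_long above 80 N or contact force between any of weight_memo, weight_long, weight_slip, weight_drilled and pile_slip above 80 N or contact force between any of weight_memo, weight_long, weight_slip, weight_drilled and pile_drilled above 80 N).
It fails at once if the glue jug was pushed or knocked over (distance of glue_jug from where it was at the start of the episode above 0.03 m or angle between glue_jug's own z axis and vertical above 0.35 rad).
It fails at once if the brush was moved (distance of brush from where it was at the start of the episode above 0.03 m).
It also fails if it takes over 120 s, if anything falls off the work surface, if the arm or the gripper's body presses on something with over 40 N, if the wrist force passes 120 N, or if a joint passes its speed limit or range.

## Robot

A 6-joint arm with a two-finger parallel gripper is mounted at the origin on the work surface. World frame = base frame: x ahead of the robot, y to its left, z up, the work surface at z = 0. Lengths are in mm, angles in degrees, forces in N, time in s.
With the tool pointing down it reaches from about 350 to 725 mm from the base axis. Payload 6 kg.
Tool frame: the origin (TCP) lies midway between the tips of the shut fingers; the grasp point (between the pads) lies 19 mm behind it (manip.grasp_offset is the distance from the TCP to the grasp point, in mm); z points along the fingers, y is the line along which they close (so a half turn about z gives the same grasp; the last joint's range is limited). The gripper opens to 85 mm and grips with 20 to 120 N. Pads are 22 mm wide; open, the fingers measure 114 mm over their backs; the gripper's body (76 mm by 85 mm) begins 54 mm behind the grasp point. The pads swing forward as they close: fully open they stand 13 mm farther back than shut.
Start: joints at [-58.172, 2.303, 4.859, 0, -92.561, -19.12], TCP at [132.003, -585.277, 231.261] pointing down, gripper open.
Joint ranges: [-146.85, 146.85], [-73.84, 115.35], [-62.03, 85.46], [-188.31, 113.3], [-161.28, -10.13], [-171.36, 171.36]. Speed limits (degrees/s): [147.25, 147.25, 172.46, 180, 180, 180].

## Interface

Orientations are given as [roll, pitch, yaw] about the fixed x, y, z axes, in that order (R = Rz(yaw) Ry(pitch) Rx(roll)).
In Python, from plant import sensors, read_camera, camera_params, order, manip gives the robot as it stands. The module is installed in compiled form; this text tells all that it offers.
- The arm moves only by the tool servo_tool, never from a script. Its argument "motion" is text: rows parted by semicolons, each of 7 numbers parted by spaces: the turn, a rotation vector about the world's x, y, z in rad, then the shift along the world's x, y, z in m, then the closure, from -1 (fully open) to 1 (shut). A call has 1 to 20 rows; each row shifts and turns the commanded pose from where the row before left it; what a row does not reach is not made up. A row lasts 1/10 s, in which the tool goes at most 50 mm and 8.59 degrees, less where a joint would pass 70% of its speed; a pose out of reach is approached as far as the arm can. A call is refused whole if a number of a shift passes 0.05 or a number of a turn 0.15, either way. A call with a gripper value outside its range is refused whole. The fingers move at their own pace and stop on an object; "grip_force" is the grip in N (left out, the last holds). Time passes only in rows, so rows that do not move let the fingers close. It gives the time, the measured TCP pose, the force, the opening and the grip force at its end, in the units of the state.
- sensors.get_state(): the state, without advancing time (a new reading comes with each control period).
- read_camera(name): name is "side" or "top"; returns the picture (420x560x3 uint8, blue, green, red); there is no depth.
- camera_params(name): a dict with "vertical_fov" (degrees; the focal length in pixels is half the picture's height over the tangent of half this angle, whatever the lens; pixels are square), "cx", "cy" (the principal point, pixels), "D" ([k1, k2, p1, p2, k3] as OpenCV has them; the pictures are not rectified), "cam_to_world" (4x4, takes a point from camera to world coordinates). Camera axes: x right, y down, z forward; pixel columns grow to the right and rows downward; lengths in mm; the calibration is good to about 2 mm. A picture is of the moment at which its call begins. camera_params takes no time and is no camera call.
- order.hand_in(): hands the job in; it is judged then, once.
The state is a dict: "time": time; "joint_positions": joint angles; "qvel": joint speeds; "joint_torque": joint torques, N m; "tcp_pos": TCP position; "ee_rot": TCP orientation; "ft_force": force on the tool from outside, world axes, zero at the start; "wrist_torque": the same for the moment, N m; "grip_width": opening from 0.0 (shut) to 1.0 (fully open); "grip_force": force on a finger pad.
Only numpy, scipy, OpenCV 4.12 (cv2) and the standard library are available. Lean on these libraries where they do the work, as an engineer would, in place of code of your own. Each camera call takes 0.05 s, during which the arm holds its last target. There are 200 camera calls.

## Working session

There is one attempt and no reset: what is moved stays moved. The work goes in short steps, Python scripts to look and compute and a tool call to move; the robot and the scene stay as the last step left them, time stands still between calls to the robot, and variables do not carry over. Pictures are saved under pics/ and viewed, at most 14 in all, crops included, and the job is handed in when it is done.

Besides the shell and the picture viewer there is one more tool, called after ">>>" as name(argument=value, ...), one argument or row to a line, values as JSON. servo_tool: Moves the arm, as the interface text tells. Its arguments: {"type":"object","properties":{"motion":{"type":"string"},"grip_force":{"type":"number"}},"required":["motion"]}

```bash
mkdir -p pics
python3 - <<'E'
from plant import sensors, read_camera, camera_params, manip
import cv2
print(sensors.get_state(), manip.grasp_offset)
for n in("side","top"):
    cv2.imwrite(f"pics/{n}0.png",read_camera(n)); print(n,camera_params(n))
E
```

```text
{'time': 0.0, 'joint_positions': array([-5.81712993e+01,  2.33778762e+00,  4.80155559e+00, -2.64784103e-02,
       -9.25607520e+01, -1.91182958e+01]), 'qvel': array([-0.01486259, -0.0873984 ,  0.04975786, -0.05773614, -0.01471561,
        0.06948836]), 'joint_torque': array([-7.28580726e-04, -3.68207359e+01,  3.47418308e+01,  6.93232164e+00,
       -5.28108751e-03, -1.16992896e-05]), 'tcp_pos': array([ 132.00858917, -584.96206384,  230.28034479]), 'ee_rot': array([ 1.79899701e+02, -6.76922654e-03, -1.67288429e+02]), 'ft_force': array([ 0.32075418,  0.37862206, -0.28826732]), 'wrist_torque': array([ 0.01653996,  0.04108669, -0.03341991]), 'grip_force': 0.0, 'grip_width': 0.9977724552571821} 18.700000000000003
side {'vertical_fov': 48.715936004332065, 'cx': 272.2634349000868, 'cy': 214.02063922047395, 'D': array([0.02781226, 0.        , 0.        , 0.        , 0.        ]), 'cam_to_world': array([[-9.98092857e-01, -3.26100790e-02,  5.24140478e-02,
         4.58512436e+02],
       [-5.90234201e-02,  7.52819755e-01, -6.55575055e-01,
         9.98633473e+02],
       [-1.80799763e-02, -6.57418436e-01, -7.53308778e-01,
         1.14700357e+03],
       [ 0.00000000e+00,  0.00000000e+00,  0.00000000e+00,
         1.00000000e+00]])}
top {'vertical_fov': 57.69075016277343, 'cx': 278.7275221762583, 'cy': 211.07541921847707, 'D': array([-0.04685051,  0.        ,  0.        ,  0.        ,  0.        ]), 'cam_to_world': array([[ 2.69417654e-02, -9.92897462e-01,  1.15882577e-01,
         3.99573531e+02],
       [-9.99622304e-01, -2.73884174e-02, -2.26350220e-03,
         2.93873285e+01],
       [ 5.42126597e-03, -1.15777826e-01, -9.93260341e-01,
         1.05626539e+03],
       [ 0.00000000e+00,  0.00000000e+00,  0.00000000e+00,
         1.00000000e+00]])}
```

View pics/side0.png

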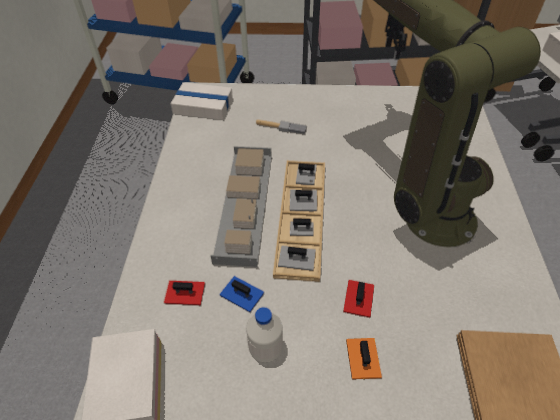

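View pics/top0.png

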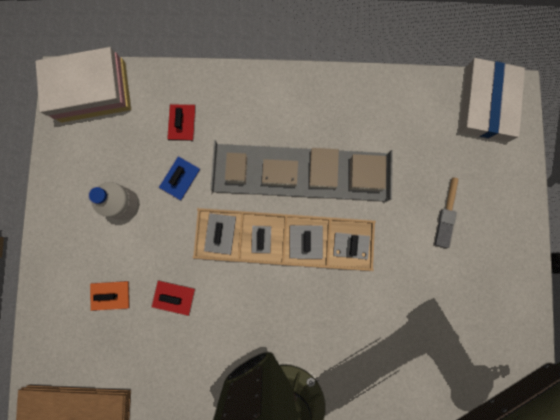

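Top view: the piles from left to right are slip (235,168), drilled (280,173), long (323,168) and memo (368,172). The weights are long (220,234), slip (261,238), memo (306,242) and drilled (351,246), with its holes on the near side. The jug is at (110,200) and the brush at (448,212).

Run:
```python
import cv2,numpy as np
a=cv2.imread("pics/top0.png")[135:280,185:405]; b=cv2.imread("pics/side0.png")[140:285,205:335]
cv2.imwrite("pics/topc.png",cv2.resize(a,None,fx=3.6,fy=3.6,interpolation=cv2.INTER_CUBIC))
cv2.imwrite("pics/sidec.png",cv2.resize(b,None,fx=4,fy=4,interpolation=cv2.INTER_CUBIC))
h=cv2.cvtColor(cv2.imread("pics/top0.png"),cv2.COLOR_BGR2HSV);s=cv2.cvtColor(cv2.imread("pics/side0.png"),cv2.COLOR_BGR2HSV)
print([h[p[1],p[0]].tolist() for p in [(235,162),(280,168),(368,165),(300,150),(315,235),(345,258),(351,240),(262,215),(225,180)]])
print([s[p[1],p[0]].tolist() for p in [(250,156),(238,235),(240,245),(225,247),(285,262),(299,255),(300,250),(280,270)]])
```

```text
[[16, 73, 123], [16, 73, 129], [17, 72, 128], [21, 17, 103], [17, 14, 126], [16, 102, 168], [120, 13, 20], [16, 108, 139], [21, 35, 96]]
[[17, 72, 138], [17, 69, 141], [14, 34, 113], [16, 31, 122], [13, 13, 139], [0, 0, 61], [150, 8, 33], [18, 88, 196]]
```

View pics/topc.png

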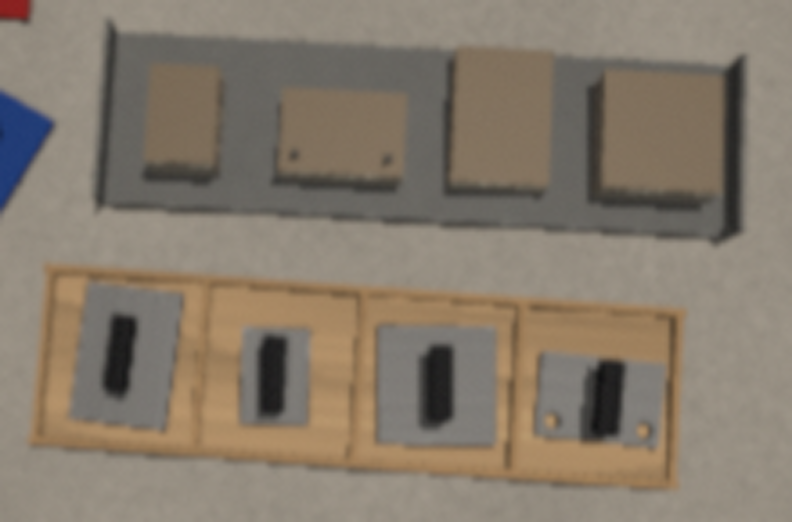

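View pics/sidec.png

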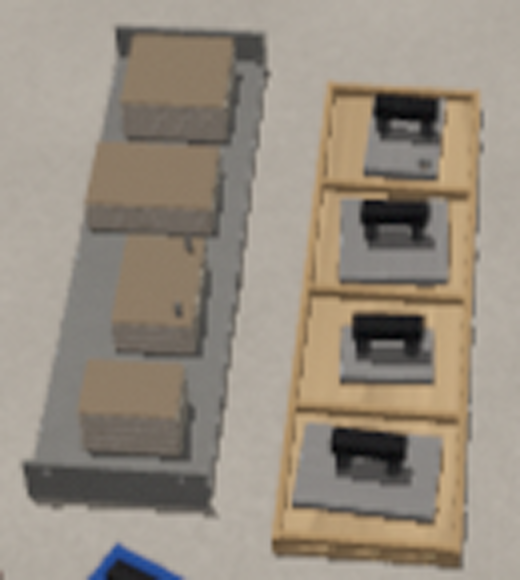

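The crops confirm the outlines: the memo pile is beside the right cheek, and the drilled pile's pins and the drilled weight's holes are both on the near (-x) side. Next I'll measure by triangulating from both views.

```bash
cat > h.py <<'E'
import cv2,numpy as np
from plant import camera_params
def ray(n,uv):
    p=camera_params(n);f=210/np.tan(np.radians(p["vertical_fov"]/2))
    K=np.array([[f,0,p["cx"]],[0,f,p["cy"]],[0,0,1.]])
    q=cv2.undistortPoints(np.float64(uv).reshape(-1,1,2),K,p["D"]).reshape(-1,2)
    T=p["cam_to_world"]; return T[:3,3],np.c_[q,np.ones(len(q))]@T[:3,:3].T
def onplane(n,uv,z):
    o,d=ray(n,uv); return o+d*((z-o[2])/d[:,2])[:,None]
def tri(u1,u2):
    o1,d1=ray("top",u1);o2,d2=ray("side",u2);out=[]
    for a,b in zip(d1,d2):
        s=np.linalg.lstsq(np.c_[a,-b],o2-o1,rcond=None)[0]
        P,Q=o1+s[0]*a,o2+s[1]*b; out.append([*((P+Q)/2),np.linalg.norm(P-Q)])
    return np.array(out)
def blobs(m,roi,amin):
    x0,y0,x1,y1=roi;w=np.zeros_like(m);w[y0:y1,x0:x1]=m[y0:y1,x0:x1]
    cs=[c for c in cv2.findContours(w,cv2.RETR_EXTERNAL,cv2.CHAIN_APPROX_NONE)[0] if cv2.contourArea(c)>amin]
    return cs
def masks(img):
    h=cv2.cvtColor(cv2.GaussianBlur(img,(3,3),0),cv2.COLOR_BGR2HSV)
    H,S,V=cv2.split(h); return H,S,V
def ctr(m):
    M=cv2.moments(m); return M["m10"]/M["m00"],M["m01"]/M["m00"]
def rect(P):  # world rect (cx,cy,length,width,yaw of side nearest x)
    (c,(a,b),t)=cv2.minAreaRect(np.float32(P[:,:2]))
    t=(t+45)%90-45
    return c,(a,b),t
E
cat > m.py <<'E'
from h import *
np.set_printoptions(precision=1,suppress=True)
T=masks(cv2.imread("pics/top0.png"));S=masks(cv2.imread("pics/side0.png"))
u=lambda m:m.astype(np.uint8)*255
pt=sorted(blobs(u((T[1]>50)&(T[2]>105)),(210,140,395,203),150),key=lambda c:ctr(c)[0])
ps=sorted(blobs(u((S[1]>52)&(S[2]>122)),(218,145,268,256),80),key=lambda c:-ctr(c)[1])
bt=sorted(blobs(u(T[2]<45),(200,212,372,268),30),key=lambda c:ctr(c)[0])
bs=sorted(blobs(u(S[2]<48),(280,160,325,275),30),key=lambda c:-ctr(c)[1])
print(len(pt),len(ps),len(bt),len(bs))
print("piles tri",tri([ctr(c) for c in pt],[ctr(c) for c in ps]))
print("bars tri",tri([ctr(c) for c in bt],[ctr(c) for c in bs]))
for c,z in zip(pt,(58,46,42,52)): print("pile",rect(onplane("top",c.reshape(-1,2),z)))
for c in bt: print("bar",rect(onplane("top",c.reshape(-1,2),60)))
g=u((T[1]<45)&(T[2]>75))
for c in bt:
    x,y=map(int,ctr(c)); 
    for d in blobs(g,(x-26,y-25,x+26,y+25),150):
        print("plate",rect(onplane("top",d.reshape(-1,2),22)))
E
python3 m.py
```

```text
4 4 4 4
piles tri [[ 633.4  146.6   57.5    0.7]
 [ 625.8   27.5   44.7    0.1]
 [ 642.   -93.1   42.8    0.1]
 [ 631.6 -211.8   52.8    0.4]]
bars tri [[ 454.2  186.3   49.2    1. ]
 [ 442.3   74.3   50.4    2.1]
 [ 438.4  -47.9   51.4    0.2]
 [ 430.8 -169.7   53.5    1. ]]
pile ((633.55322265625, 146.1102294921875), (53.761512756347656, 74.10969543457031), -0.625579833984375)
pile ((625.027587890625, 27.882583618164062), (93.68233489990234, 65.10596466064453), -2.8627243041992188)
pile ((642.614990234375, -93.13929748535156), (74.24856567382812, 106.22160339355469), -0.7606201171875)
pile ((632.17822265625, -212.31265258789062), (87.94282531738281, 90.60333251953125), -2.1101760864257812)
bar ((452.8360900878906, 184.8338623046875), (13.332398414611816, 50.43735885620117), -4.630119323730469)
bar ((441.203857421875, 73.98966979980469), (46.92238998413086, 10.455517768859863), 1.82157301902771)
bar ((437.98651123046875, -47.476688385009766), (49.53239440917969, 13.080423355102539), 1.1266846656799316)
bar ((429.4928283691406, -168.4843292236328), (17.17800521850586, 48.31328582763672), -4.389320373535156)
plate ((455.111328125, 185.6029815673828), (70.1850357055664, 100.50373077392578), -5.412055969238281)
plate ((442.7095947265625, 73.37284088134766), (47.87312316894531, 68.81229400634766), -1.6803131103515625)
plate ((439.5117492675781, -47.88737869262695), (84.0244369506836, 84.39783477783203), 1.3662251234054565)
plate ((429.9779357910156, -198.56820678710938), (37.78438186645508, 60.18660354614258), -5.6290740966796875)
plate ((433.86468505859375, -147.19102478027344), (43.37668228149414, 60.10908126831055), -4.823722839355469)
```

Heights agree with the text: tops at 57.5, 44.7, 42.8 and 52.8 mm, bars centred near 51 mm. I'll go above the drilled weight first.

>>> servo_tool(
  motion="0 0 -0.024 0.023 0.032 -0.005 0;0 0 -0.024 0.023 0.032 -0.005 0;0 0 -0.024 0.023 0.032 -0.005 0;0 0 -0.024 0.023 0.032 -0.005 0;0 0 -0.024 0.023 0.032 -0.005 0;0 0 -0.024 0.023 0.032 -0.005 0;0 0 -0.024 0.023 0.032 -0.005 0;0 0 -0.024 0.023 0.032 -0.005 0;0 0 -0.024 0.023 0.032 -0.005 0;0 0 -0.024 0.023 0.032 -0.005 0;0 0 -0.024 0.023 0.032 -0.005 0;0 0 -0.024 0.023 0.032 -0.005 0;0 0 -0.024 0.023 0.032 -0.005 0;0 0 0 0 0 0 0;0 0 0 0 0 0 0",
  grip_force=60,
)

```text
time: 1.6
tcp_pos: [431.0, -168.6, 165.7]
ee_rot: [-180.0, -0.1, 175.0]
ft_force: [-0.2, 0.2, 0.4]
grip_width: 0.499
grip_force: 0.0
```

>>> servo_tool(
  motion="0 0 0 0 -0.001 -0.03 0;0 0 0 0 0 -0.03 0;0 0 0 0 0 -0.03 0;0 0 0 0 0 -0.02 0;0 0 0 0 0 -0.015 0;0 0 0 0 0 -0.008 0;0 0 0 0 0 0 0;0 0 0 0 0 0 0.6;0 0 0 0 0 0 0.8;0 0 0 0 0 0 1;0 0 0 0 0 0 1;0 0 0 0 0 0 1;0 0 0 0 0 0 1;0 0 0 0 0 0 1",
)

```text
time: 3.0
tcp_pos: [431.7, -170.8, 34.8]
ee_rot: [-179.9, 0.1, 174.8]
ft_force: [-1.8, -3.0, 5.5]
grip_width: 0.195
grip_force: 61.5
```

>>> servo_tool(
  motion="0 0 0 0 0 0.01 1;0 0 0 0 0 0.02 1;0 0 0 0 0 0.03 1;0 0 0 0 0 0.03 1;0 0 0.008 0.01 0.01 0.02 1;0 0 0.008 0.026 0.027 0.01 1;0 0 0.008 0.026 0.027 0 1;0 0 0.008 0.026 0.027 0 1;0 0 0.008 0.026 0.027 0 1;0 0 0.008 0.026 0.027 0 1;0 0 0.004 0.026 0.027 0 1;0 0 0.004 0.018 0.018 0 1;0 0 0 0.008 0.008 0 1;0 0 0 0 0 0 1;0 0 0 0 0 0 1",
)

```text
time: 4.5
tcp_pos: [622.4, 27.6, 152.7]
ee_rot: [-180.0, -0.1, 178.0]
ft_force: [-0.0, -0.5, -4.2]
grip_width: 0.2
grip_force: 60.1
```

Run:
```python
from plant import *
import cv2
a=read_camera("side");b=read_camera("top");cv2.imwrite("pics/side1.png",a);cv2.imwrite("pics/top1.png",b)
print(sensors.get_state()["tcp_pos"],sensors.get_state()["ee_rot"])
A=cv2.resize(a[120:280,190:340],None,fx=3.5,fy=3.5,interpolation=2);B=cv2.resize(b[120:280,205:325],None,fx=3.5,fy=3.5,interpolation=2)
import numpy as np
cv2.imwrite("pics/c1.png",cv2.resize(np.hstack([A,B]),(780,463)))
```

```text
[622.42211753  27.08283436 153.35447265] [ 1.79987631e+02 -1.91491341e-02  1.78001510e+02]
```

View pics/c1.png

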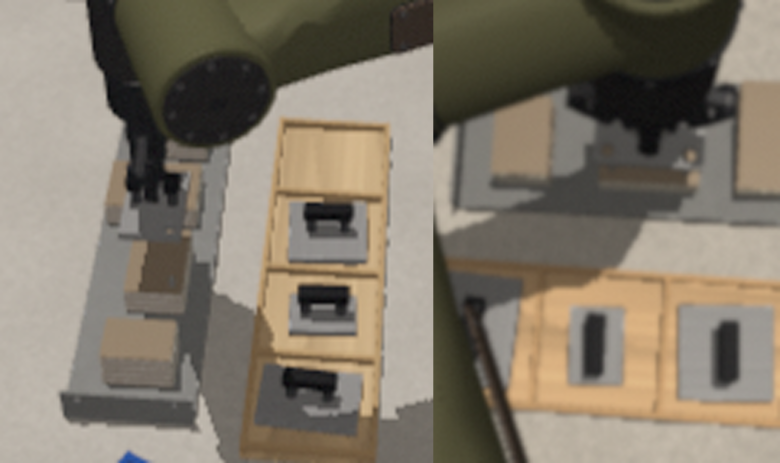

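The drilled weight hangs over its pile. Its near edge and right hole (about u 294, v 174 in the top view) are visible. I'll zoom in with contrast to measure hole against pin.

Run:
```python
import cv2,numpy as np
b=cv2.imread("pics/top1.png")[155:200,250:315];a=cv2.imread("pics/top0.png")[155:200,250:315]
f=lambda i,g:cv2.convertScaleAbs(cv2.resize(i,None,fx=12,fy=6.6*12/6.6,interpolation=2),alpha=g)
v=np.vstack([f(a,1.3)[100:420],f(b,2)[60:340]]);print(v.shape)
cv2.imwrite("pics/c2.png",v)
```

```text
(600, 780, 3)
```

View pics/c2.png

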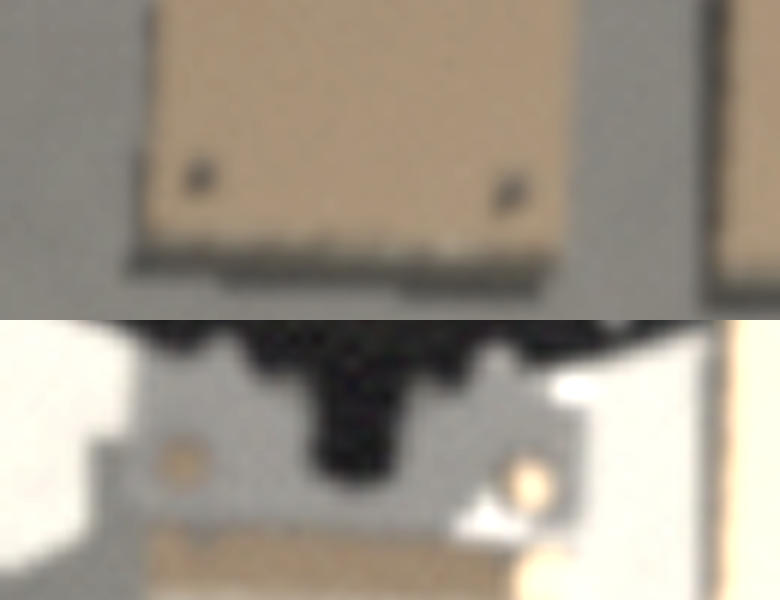

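Pins in the top picture are at (266.2,177.6) and (292.2,178.7). The held weight's holes are at (265.0,171.4) and (293.7,173.3).

Run:
```python
from h import *
p=onplane("top",[(266.2,177.6),(292.2,178.7)],54);q=onplane("top",[(264.96,171.4),(293.7,173.3)],135.5)
for r in(p,q):
    d=r[0]-r[1];print(r,r.mean(0),np.hypot(*d[:2]),np.degrees(np.arctan2(-d[0],d[1])))
print(p.mean(0)-q.mean(0))
```

```text
[[605.6884861   63.02526426  54.        ]
 [604.64692002  -6.56852785  54.        ]] [605.16770306  28.22836821  54.        ] 69.60158589606282 -0.8574455209197482
[[604.37578149  63.82397372 135.5       ]
 [601.59923988  -7.03192339 135.5       ]] [602.98751069  28.39602517 135.5       ] 70.9102766778376 -2.244030083753685
[  2.18019237  -0.16765696 -81.5       ]
```

>>> servo_tool(
  motion="0 0 0.012 0.0024 0 -0.02 1;0 0 0 0 0 -0.02 1;0 0 0 0 0 -0.013 1;0 0 0 0 0 -0.006 1;0 0 0 0 0 -0.002 1;0 0 0 0 0 0 1;0 0 0 0 0 0 1",
)

```text
time: 5.3
tcp_pos: [625.9, 27.7, 93.5]
ee_rot: [180.0, 0.1, 178.7]
ft_force: [0.1, -0.0, -4.2]
grip_width: 0.202
grip_force: 60.0
```

Run:
```python
from plant import *
import cv2,numpy as np
b=read_camera("top")[155:200,250:315];a=read_camera("side")[190:240,205:270]
print(sensors.get_state()["tcp_pos"],sensors.get_state()["ee_rot"])
f=lambda i,g:cv2.convertScaleAbs(cv2.resize(i,None,fx=12,fy=12,interpolation=2),alpha=g)
cv2.imwrite("pics/c3.png",np.vstack([f(b,2)[60:340],f(a,1.5)[100:420]]))
```

```text
[625.83748076  27.81674273  93.23809239] [1.79974740e+02 7.97033582e-02 1.78731819e+02]
```

View pics/c3.png

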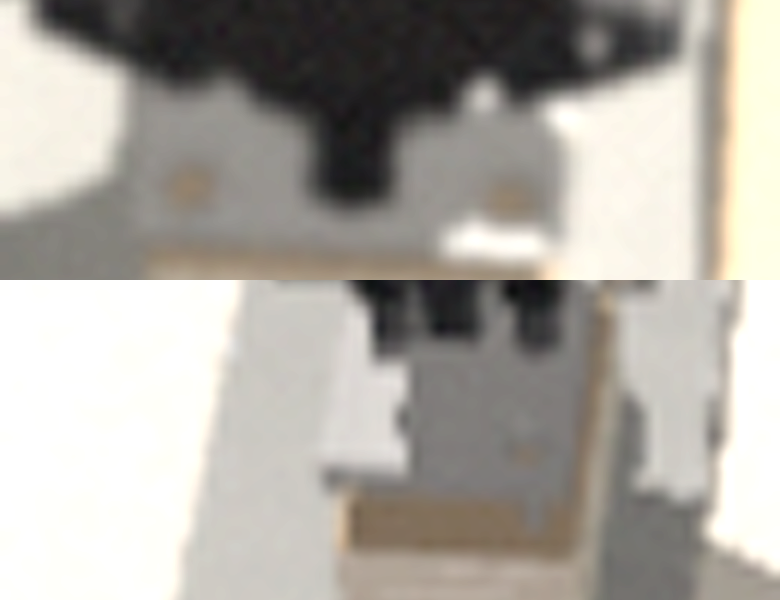

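Holes are now at (265.4,175.0) and (291.9,176.0).

Run:
```python
from h import *
p=onplane("top",[(266.2,177.6),(292.2,178.7)],54);q=onplane("top",[(265.4,175.04),(291.9,175.96)],75.5)
print(q,p.mean(0)-q.mean(0),[np.degrees(np.arctan2(-(r[0]-r[1])[0],(r[0]-r[1])[1])) for r in(p,q)])
```

```text
[[608.03160294  64.61002748  75.5       ]
 [607.52751569  -4.84661707  75.5       ]] [ -2.61185626  -1.653337   -21.5       ] [np.float64(-0.8574455209197482), np.float64(-0.4158214802515811)]
```

>>> servo_tool(
  motion="0 0 0 -0.0019 -0.0011 0 1;0 0 0 0 0 -0.004 1;0 0 0 0 0 -0.003 1;0 0 0 0 0 -0.003 1;0 0 0 0 0 -0.002 1;0 0 0 0 0 -0.002 1;0 0 0 0 0 -0.001 1;0 0 0 0 0 0 1",
)

```text
time: 6.2
tcp_pos: [623.4, 26.6, 77.1]
ee_rot: [-180.0, -0.0, 178.7]
ft_force: [0.6, 0.1, -4.2]
grip_width: 0.197
grip_force: 60.1
```

>>> servo_tool(
  motion="0 0 0 0 0 -0.002 1;0 0 0 0 0 -0.002 1;0 0 0 0 0 -0.002 1;0 0 0 0 0 -0.001 1;0 0 0 0 0 0 1",
)

```text
time: 6.7
tcp_pos: [623.4, 26.6, 70.0]
ee_rot: [180.0, -0.0, 178.7]
ft_force: [-0.1, -0.2, -4.0]
grip_width: 0.198
grip_force: 60.1
```

>>> servo_tool(
  motion="0 0 0 0 0 -0.001 1;0 0 0 0 0 0 1;0 0 0 0 0 -0.0005 1;0 0 0 0 0 0 1;0 0 0 0 0 -0.0005 1;0 0 0 0 0 0 1",
)

```text
time: 7.3
tcp_pos: [623.6, 26.6, 68.9]
ee_rot: [180.0, 0.0, 178.7]
ft_force: [-1.5, 0.7, 0.4]
grip_width: 0.196
grip_force: 60.6
```

>>> servo_tool(
  motion="0 0 0 0 0 0 0.6;0 0 0 0 0 0 0.3;0 0 0 0 0 0 0;0 0 0 0 0 0 0;0 0 0 0 0 0.02 0;0 0 0 0 0 0.03 0;0 0 0.004 0 0 0.03 0;0 0 0.008 -0.016 -0.006 0.005 0;0 0 0.008 -0.03 -0.012 0 0;0 0 0.008 -0.03 -0.012 0 0;0 0 0.008 -0.03 -0.012 0 0;0 0 0.008 -0.03 -0.012 0 0;0 0 0 -0.03 -0.012 0 0;0 0 0 -0.014 -0.006 0 0;0 0 0 -0.004 -0.002 0 0;0 0 0 0 0 0 0;0 0 0 0 0 0 0",
)

```text
time: 9.0
tcp_pos: [440.0, -47.2, 153.3]
ee_rot: [180.0, 0.0, -178.7]
ft_force: [0.1, -0.7, -0.2]
grip_width: 0.5
grip_force: 0.0
```

Run:
```python
from plant import *
import cv2,numpy as np
b=read_camera("top")[130:210,200:400];a=read_camera("side")[140:270,200:335]
cv2.imwrite("pics/c4.png",np.hstack([cv2.resize(b,(450,180)),cv2.resize(a,(340,330))[:180]]) if 0 else np.vstack([cv2.resize(b,(600,240),interpolation=2),cv2.resize(a[50:130],(600,356),interpolation=2)]))
```

```text
(no output)
```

View pics/c4.png

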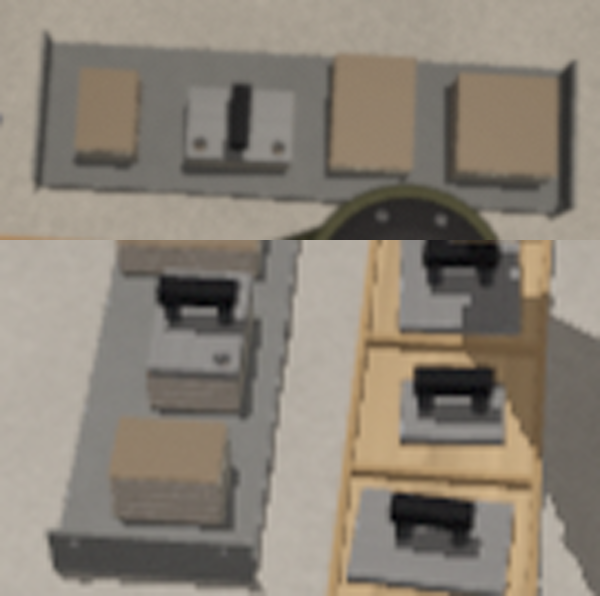

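The drilled weight lies flat and square on its pile, with both pins in the holes at crop (200,145) and (278,148). Now the memo weight.

>>> servo_tool(
  motion="0 0 0 -0.001 -0.0005 -0.03 0;0 0 0 0 0 -0.03 0;0 0 0 0 0 -0.025 0;0 0 0 0 0 -0.018 0;0 0 0 0 0 -0.011 0;0 0 0 0 0 -0.005 0;0 0 0 0 0 0 0;0 0 0 0 0 0 0.6;0 0 0 0 0 0 0.8;0 0 0 0 0 0 1;0 0 0 0 0 0 1;0 0 0 0 0 0 1;0 0 0 0 0 0 1;0 0 0 0 0 0.01 1;0 0 0 0 0 0.02 1;0 0 0 0 0 0.03 1;0 0 0 0 0 0.03 1;0 0 0 0 0 0.03 1;0 0 0 0 0 0 1",
)

```text
time: 11.0
tcp_pos: [439.8, -47.5, 157.7]
ee_rot: [179.9, 0.3, -178.7]
ft_force: [1.2, -0.1, -7.5]
grip_width: 0.195
grip_force: 60.0
```

>>> servo_tool(
  motion="0 0 -0.005 0.014 -0.012 0 1;0 0 -0.007 0.027 -0.023 0 1;0 0 -0.007 0.027 -0.023 0 1;0 0 -0.007 0.027 -0.023 0 1;0 0 -0.007 0.027 -0.023 0 1;0 0 -0.007 0.027 -0.023 0 1;0 0 -0.007 0.027 -0.023 0 1;0 0 0 0.012 -0.011 0 1;0 0 0 0.004 -0.004 0 1;0 0 0 0 0 -0.02 1;0 0 0 0 0 -0.02 1;0 0 0 0 0 -0.015 1;0 0 0 0 0 -0.007 1;0 0 0 0 0 -0.002 1;0 0 0 0 0 0 1;0 0 0 0 0 0 1",
)

```text
time: 12.6
tcp_pos: [631.1, -213.0, 91.7]
ee_rot: [-180.0, 0.1, 178.6]
ft_force: [-0.1, 0.4, -8.0]
grip_width: 0.203
grip_force: 60.1
```

```bash
cat > look.py <<'E'
from plant import *
import cv2,numpy as np,sys
n,x,y,k=sys.argv[1],int(sys.argv[2]),int(sys.argv[3]),int(sys.argv[4])
print(sensors.get_state()["tcp_pos"])
f=lambda i,x,y:cv2.convertScaleAbs(cv2.resize(i[y:y+60,x:x+76],None,fx=5,fy=5,interpolation=2),alpha=1.6)
cv2.imwrite(f"pics/{n}.png",np.hstack([f(read_camera("top"),x,y),f(read_camera("side"),205,k)]))
E
python3 look.py c5 330 140 140
```

```text
[ 631.11277136 -212.97432714   91.69375252]
```

View pics/c5.png

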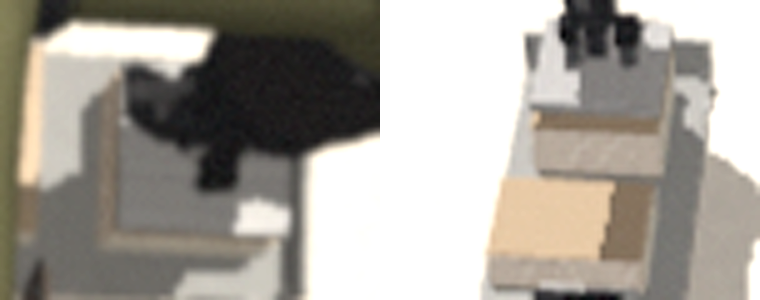

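The memo weight sits over the memo pile with its edges parallel and about 1 mm offset. Lowering.

>>> servo_tool(
  motion="0 0 0 0 0 -0.006 1;0 0 0 0 0 -0.004 1;0 0 0 0 0 -0.002 1;0 0 0 0 0 -0.001 1;0 0 0 0 0 -0.0005 1;0 0 0 0 0 0 1",
)

```text
time: 13.3
tcp_pos: [630.5, -212.9, 76.8]
ee_rot: [180.0, -0.0, 178.6]
ft_force: [-0.1, 0.3, -8.4]
grip_width: 0.2
grip_force: 60.3
```

>>> servo_tool(
  motion="0 0 0 0 0 -0.0007 1;0 0 0 0 0 -0.0005 1;0 0 0 0 0 -0.0005 1;0 0 0 0 0 0 1;0 0 0 0 0 0 1",
)

```text
time: 13.8
tcp_pos: [630.6, -212.9, 75.8]
ee_rot: [-180.0, 0.0, 178.6]
ft_force: [-2.7, 1.8, -3.3]
grip_width: 0.199
grip_force: 60.8
```

>>> servo_tool(
  motion="0 0 0 0 0 -0.0005 1;0 0 0 0 0 0 1;0 0 0 0 0 0 0.6;0 0 0 0 0 0 0.3;0 0 0 0 0 0 0;0 0 0 0 0 0 0;0 0 0 0 0 0.02 0;0 0 0 0 0 0.03 0;0 0 0.004 0 0 0.03 0;0 0 0.004 -0.014 0.02 0.005 0;0 0 0.004 -0.024 0.036 0 0;0 0 0.004 -0.024 0.036 0 0;0 0 0.004 -0.024 0.036 0 0;0 0 0.004 -0.024 0.036 0 0;0 0 0 -0.024 0.036 0 0;0 0 0 -0.024 0.036 0 0;0 0 0 -0.02 0.034 0 0;0 0 0 -0.01 0.017 0 0;0 0 0 0 0 0 0;0 0 0 0 0 0 0",
)

```text
time: 15.8
tcp_pos: [442.8, 74.3, 160.2]
ee_rot: [180.0, 0.1, -180.0]
ft_force: [0.5, -0.3, 0.4]
grip_width: 0.497
grip_force: 0.0
```

>>> servo_tool(
  motion="0 0 0 0 0 -0.03 0;0 0 0 0 0 -0.03 0;0 0 0 0 0 -0.03 0;0 0 0 0 0 -0.018 0;0 0 0 0 0 -0.011 0;0 0 0 0 0 -0.006 0;0 0 0 0 0 0 0;0 0 0 0 0 0 0.6;0 0 0 0 0 0 0.8;0 0 0 0 0 0 1;0 0 0 0 0 0 1;0 0 0 0 0 0 1;0 0 0 0 0 0 1",
)

```text
time: 17.1
tcp_pos: [443.3, 74.3, 36.0]
ee_rot: [180.0, 0.1, 180.0]
ft_force: [-0.9, -1.0, 5.7]
grip_width: 0.198
grip_force: 61.7
```

>>> servo_tool(
  motion="0 0 0 0 0 0.01 1;0 0 0 0 0 0.02 1;0 0 0 0 0 0.03 1;0 0 0 0 0 0.03 1;0 0 -0.004 0.012 0.005 0.03 1;0 0 -0.004 0.026 0.01 0 1;0 0 -0.004 0.026 0.01 0 1;0 0 -0.004 0.028 0.01 0 1;0 0 -0.004 0.028 0.01 0 1;0 0 0 0.028 0.01 0 1;0 0 0 0.026 0.01 0 1;0 0 0 0.012 0.005 0 1;0 0 0 0.004 0.0015 0 1;0 0 0 0 0 -0.02 1;0 0 0 0 0 -0.02 1;0 0 0 0 0 -0.015 1;0 0 0 0 0 -0.006 1;0 0 0 0 0 -0.002 1;0 0 0 0 0 0 1",
)

```text
time: 19.0
tcp_pos: [632.7, 145.7, 92.3]
ee_rot: [180.0, 0.0, 178.8]
ft_force: [0.8, 0.3, -3.1]
grip_width: 0.195
grip_force: 60.4
```

```bash
python3 look.py c6 200 140 205
```

```text
[632.70006737 145.65404527  92.29070164]
```

View pics/c6.png

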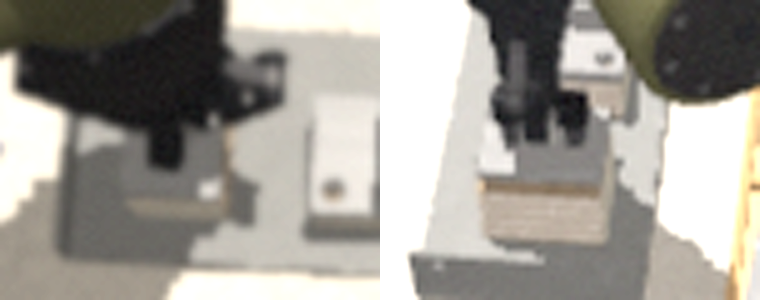

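The slip weight is over its pile and parallel, within about 2 mm. Lowering.

>>> servo_tool(
  motion="0 0 0 0 -0.001 -0.004 1;0 0 0 0 0 -0.003 1;0 0 0 0 0 -0.0015 1;0 0 0 0 0 -0.0007 1;0 0 0 0 0 -0.0005 1;0 0 0 0 0 0 1",
)

```text
time: 19.7
tcp_pos: [632.6, 144.6, 82.1]
ee_rot: [180.0, 0.0, 178.8]
ft_force: [0.1, 0.3, -1.4]
grip_width: 0.203
grip_force: 60.6
```

>>> servo_tool(
  motion="0 0 0 0 0 -0.0005 1;0 0 0 0 0 0 1;0 0 0 0 0 0 0.6;0 0 0 0 0 0 0.3;0 0 0 0 0 0 0;0 0 0 0 0 0 0;0 0 0 0 0 0.02 0;0 0 0 0 0 0.03 0;0 0 -0.011 0 0 0.03 0;0 0 -0.011 -0.014 0.003 0 0;0 0 -0.011 -0.03 0.007 0 0;0 0 -0.011 -0.034 0.008 0 0;0 0 -0.011 -0.034 0.008 0 0;0 0 -0.011 -0.034 0.008 0 0;0 0 0 -0.022 0.005 0 0;0 0 0 -0.01 0.002 0 0;0 0 0 0 0 0 0;0 0 0 0 0 0 0",
)

```text
time: 21.5
tcp_pos: [455.0, 185.7, 161.5]
ee_rot: [180.0, 0.0, 175.0]
ft_force: [0.2, -0.5, 0.1]
grip_width: 0.5
grip_force: 0.0
```

>>> servo_tool(
  motion="0 0 0 0 0 -0.03 0;0 0 0 0 0 -0.03 0;0 0 0 0 0 -0.03 0;0 0 0 0 0 -0.019 0;0 0 0 0 0 -0.011 0;0 0 0 0 0 -0.006 0;0 0 0 0 0 0 0;0 0 0 0 0 0 0.6;0 0 0 0 0 0 0.8;0 0 0 0 0 0 1;0 0 0 0 0 0 1;0 0 0 0 0 0 1;0 0 0 0 0 0 1",
)

```text
time: 22.8
tcp_pos: [455.3, 185.9, 36.8]
ee_rot: [179.9, 0.1, 175.0]
ft_force: [-0.9, -1.8, 5.6]
grip_width: 0.199
grip_force: 62.3
```

>>> servo_tool(
  motion="0 0 0 0 0 0.01 1;0 0 0 0 0 0.02 1;0 0 0 0 0 0.03 1;0 0 0 0 0 0.03 1;0 0 0.006 0.006 -0.008 0.03 1;0 0 0.011 0.02 -0.03 0 1;0 0 0.011 0.023 -0.035 0 1;0 0 0.011 0.023 -0.035 0 1;0 0 0.011 0.023 -0.035 0 1;0 0 0.011 0.023 -0.035 0 1;0 0 0 0.023 -0.035 0 1;0 0 0 0.023 -0.035 0 1;0 0 0 0.016 -0.022 0 1;0 0 0 0.006 -0.009 0 1;0 0 0 0.001 0 0 1;0 0 0 0 0 -0.02 1;0 0 0 0 0 -0.02 1;0 0 0 0 0 -0.015 1;0 0 0 0 0 -0.005 1;0 0 0 0 0 0 1",
)

```text
time: 24.8
tcp_pos: [640.9, -92.8, 94.6]
ee_rot: [-180.0, -0.1, 178.5]
ft_force: [0.0, -0.8, -4.8]
grip_width: 0.194
grip_force: 60.7
```

```bash
python3 look.py c7 285 140 170
```

```text
[640.92728441 -92.81704091  94.5774746 ]
```

View pics/c7.png

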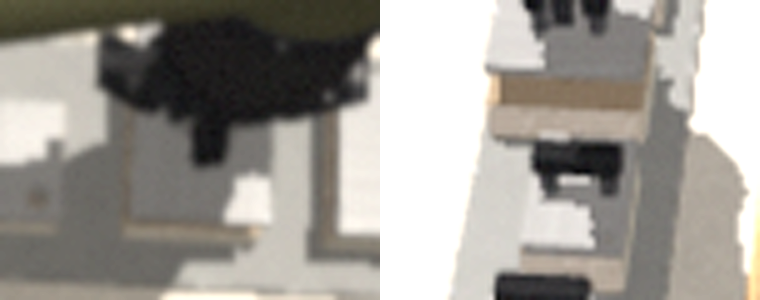

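The long weight is over its pile and parallel; it may be 1–2 mm to the right. Lowering towards TCP 67.

>>> servo_tool(
  motion="0 0 0 0.001 0.0005 -0.01 1;0 0 0 0 0 -0.007 1;0 0 0 0 0 -0.005 1;0 0 0 0 0 -0.003 1;0 0 0 0 0 -0.001 1;0 0 0 0 0 0 1;0 0 0 0 0 0 1",
)

```text
time: 25.6
tcp_pos: [642.7, -92.9, 69.8]
ee_rot: [180.0, 0.0, 178.5]
ft_force: [-1.3, 0.4, -4.7]
grip_width: 0.199
grip_force: 60.9
```

>>> servo_tool(
  motion="0 0 0 0 0 -0.001 1;0 0 0 0 0 -0.001 1;0 0 0 0 0 -0.0007 1;0 0 0 0 0 0 1;0 0 0 0 0 0 1",
)

```text
time: 26.1
tcp_pos: [642.5, -92.9, 66.9]
ee_rot: [180.0, 0.0, 178.5]
ft_force: [-0.4, 0.1, -3.2]
grip_width: 0.195
grip_force: 61.1
```

>>> servo_tool(
  motion="0 0 0 0 0 -0.0005 1;0 0 0 0 0 -0.0004 1;0 0 0 0 0 0 1;0 0 0 0 0 0 1",
)

```text
time: 26.5
tcp_pos: [642.6, -92.9, 66.9]
ee_rot: [-180.0, 0.0, 178.5]
ft_force: [-4.0, 2.1, 2.2]
grip_width: 0.195
grip_force: 61.9
```

Contact is firm. Releasing and backing off to clear the view.

>>> servo_tool(
  motion="0 0 0 0 0 0 0.6;0 0 0 0 0 0 0.3;0 0 0 0 0 0 0;0 0 0 0 0 0 0;0 0 0 0 0 0.02 0;0 0 0 0 0 0.03 0;0 0 0 0 0 0.03 0;0 0 0 0 0 0.03 0;0 0 0 -0.03 -0.01 0.02 0;0 0 0 -0.04 -0.01 0 0;0 0 0 -0.04 -0.02 0 0;0 0 0 -0.04 -0.02 0 0;0 0 0 -0.04 -0.03 0 0;0 0 0 -0.02 -0.03 0 0;0 0 0 0 -0.03 0 0;0 0 0 0 -0.03 0 0;0 0 0 0 -0.03 0 0;0 0 0 0 0 0 0",
)

```text
time: 28.3
tcp_pos: [432.0, -305.5, 195.5]
ee_rot: [-180.0, -0.0, 178.3]
ft_force: [-0.5, 0.1, -0.3]
grip_width: 0.5
grip_force: 0.0
```

Run:
```python
from plant import *
import cv2,numpy as np
from h import *
t=read_camera("top");a=read_camera("side");cv2.imwrite("pics/top9.png",t)
cv2.imwrite("pics/c8.png",np.hstack([cv2.resize(t[130:215,200:400],(560,238),interpolation=2),cv2.resize(a[140:260,205:285],(159,238),interpolation=2)]))
T=masks(t);g=((T[1]<45)&(T[2]>75)).astype(np.uint8)*255
b=sorted(blobs((T[2]<45).astype(np.uint8)*255,(220,145,385,200),30),key=lambda c:ctr(c)[0])
for c in b: print(rect(onplane("top",c.reshape(-1,2),100)))
```

```text
((629.5392456054688, 145.12718200683594), (52.53586196899414, 10.278987884521484), 2.367907762527466)
((618.3182983398438, 29.405136108398438), (49.66006851196289, 10.248619079589844), 1.5004137754440308)
((634.9202270507812, -87.30650329589844), (11.910750389099121, 50.8924674987793), -5.490509033203125)
((598.291259765625, -124.70463562011719), (18.51876449584961, 110.40406799316406), -13.40020751953125)
```

View pics/c8.png

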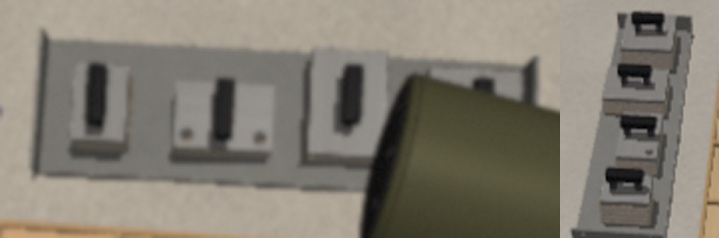

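All four are on their piles. The arm hides the memo pile, so I'll move aside once more and measure the plate outlines.

>>> servo_tool(
  motion="0 0 0 -0.03 -0.03 0 0;0 0 0 -0.03 -0.03 0 0;0 0 0 -0.03 -0.03 0 0;0 0 0 -0.03 -0.03 0 0;0 0 0 -0.03 -0.03 0 0;0 0 0 -0.03 -0.03 0 0;0 0 0 -0.03 -0.03 0 0;0 0 0 0 0 0 0;0 0 0 0 0 0 0",
)

```text
time: 29.3
tcp_pos: [222.4, -512.9, 195.8]
ee_rot: [180.0, 0.0, 178.4]
ft_force: [0.4, -0.3, -0.2]
grip_width: 0.503
grip_force: 0.0
```

Run:
```python
from plant import *
from h import *
np.set_printoptions(precision=1,suppress=True)
t=read_camera("top");a=read_camera("side")
f=lambda i:cv2.convertScaleAbs(i,alpha=1.3)
cv2.imwrite("pics/c9.png",f(cv2.resize(t[135:205,205:400],None,fx=4,fy=4,interpolation=2)))
H,S,V=masks(t);g=((V>118)).astype(np.uint8)*255
for (x0,x1,z) in((220,250,68),(258,302,56),(306,341,52),(347,389,62)):
    for c in blobs(g,(x0,145,x1,197),200):
        print(rect(onplane("top",c.reshape(-1,2),z)))
print(H[160:165,310:318].tolist()[0],V[165,300:395].tolist())
```

```text
((623.6559448242188, -1.9291000366210938), (35.71608352661133, 60.61097717285156), -4.7690582275390625)
((646.7651977539062, -89.77920532226562), (107.60858917236328, 92.5741195678711), 1.7478636503219604)
((629.940185546875, -210.94134521484375), (81.99008178710938, 80.53530883789062), 0.13474507629871368)
((690.253662109375, -207.35403442382812), (22.179502487182617, 111.68641662597656), 1.8617603778839111)
[15, 19, 15, 19, 19, 17, 17, 17] [107, 107, 106, 106, 106, 105, 103, 93, 76, 66, 80, 106, 121, 125, 125, 125, 124, 123, 119, 106, 84, 58, 39, 30, 30, 32, 33, 38, 55, 84, 110, 123, 126, 127, 127, 128, 128, 123, 114, 106, 103, 102, 102, 103, 103, 100, 90, 72, 58, 56, 59, 65, 82, 107, 122, 125, 125, 125, 124, 124, 124, 124, 124, 121, 107, 82, 62, 47, 31, 20, 22, 29, 32, 32, 36, 52, 82, 108, 120, 122, 122, 122, 121, 121, 117, 104, 81, 57, 45, 50, 70, 101, 130, 148, 154]
```

View pics/c9.png

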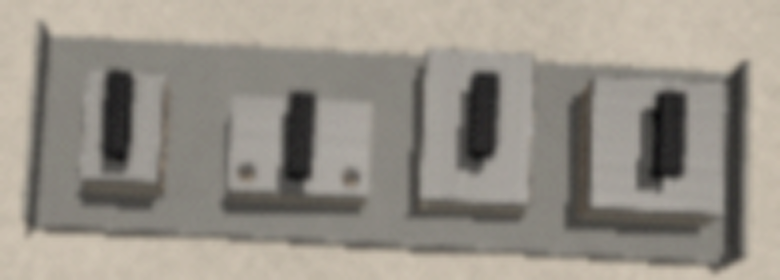

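All four plates lie flat and square, covering their piles with no overhang, and the gripper is clear. Handing in.

```bash
python3 -c "
from plant import order
print(order.hand_in())"
```

```text
the job is handed in; nothing more can be done
None
```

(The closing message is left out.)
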